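Hold a pyramid of turning rounds down in the sprung bundling press

TASK

Make a bundle of the three wood rounds in the sprung press: lay the loose dark round in the tray beside the dark one already there, then saddle the pale round on top in the gap between them, all three parallel with their ends about level. Push the pale round straight down until the sprung tray is fully down on its stop, without leaning on it much harder than that takes, and finish while holding it there, so that the bundle can be strapped. Leave the jar, the glue bottle and the screwdriver alone.

Things in the scene. Friction and masses are not known exactly. Their poses are not given: they have to be found in the camera images.
- press: bundling press fixed to the bench: blue base plate 110 x 130 x 12 mm (local x, y, z), origin under its centre. Two 10 mm steel pillars stand at local y = +-54 mm, 85 mm tall, each with a red band at 46 to 50 mm height, just under where the tops of the tray's side walls come when the tray is fully down. The rounds lie along local x.
- tray (a joint): travel of the aluminium sprung tray straight down into the press: 0 = up (tray floor 50 mm above the bench), 0.020 m = fully down on its hard stop (floor at 30 mm). The return spring keeps the tray up under the three rounds' weight; pressing starts it moving at about 4 to 6 N and takes about 12 to 14 N at the stop.
- tray_floor (a point): centre of the top of the tray's floor, moves with it; axes as the press. Floor 56 mm along x, open at both x ends (rounds overhang 2 mm); walls at y = +-39 mm (inner), 6 mm thick, 18 mm above the floor. Lower rounds lie centred 18 mm above the floor, up to 21 mm either side of the middle (up to 6 mm play); the top round's centre is then 47 to 49 mm above the floor.
- round_in_tray: dark wood round (cylinder) 36 mm diameter, 60 mm long, about 65 g, already lying in the tray by the +y wall; origin at its centre, x along its axis (it may be rolled about x).
- round_dark: second dark wood round, same size, 36 mm diameter, 60 mm long, about 65 g, lying on a V-block; origin at its centre, x along its axis (may be rolled about x). Its flat ends are free to be gripped.
- round_pale: pale yellowish boxwood round, same size, 36 mm diameter, 60 mm long, about 65 g, lying on the other V-block; origin at its centre, x along its axis (may be rolled about x). Its flat ends are free to be gripped.
- block_dark: green-painted V-block fixed to the bench that carries the loose dark round, 40 mm (x, along the groove) by 64 mm, 26 mm high, origin under its centre; the round's centre rests 33.5 mm above the bench and its ends overhang the block by 10 mm each.
- block_pale: the same V-block, carrying the pale round.
- varnish_jar: bystander: amber jar with black cap, 52 mm diameter, 65 mm tall, origin under its centre.
- glue_bottle: bystander: white glue bottle with red cap, 44 mm diameter, 120 mm tall, origin under its centre.
- screwdriver: bystander: screwdriver 170 mm long lying on the bench along its own x.
Mind the look-alikes: they are no part of the job. What is shaped like the round_dark but blue or red is not meant. There is more than one size of the round_pale; the one meant has the size given above.

How it is judged (in metres and radians):
On the way, in this order (a step that is already met when the one before it is completed fails the run):
1. the loose dark round lies on the tray floor beside the first dark round (x of round_in_tray in the frame of tray_floor between -0.012 and 0.012 m and y of round_in_tray in the frame of tray_floor between -0.025 and 0.025 m and z of round_in_tray in the frame of tray_floor between 0.014 and 0.022 m and angle between the x axis of each of round_in_tray, round_dark and the x axis of tray_floor, either way round below 0.17 rad and x of round_dark in the frame of tray_floor between -0.012 and 0.012 m and y of round_dark in the frame of tray_floor between -0.025 and 0.025 m and z of round_dark in the frame of tray_floor between 0.014 and 0.022 m and linear speed of round_dark below 0.05 m/s), for 0.2 s.
2. the pale round is saddled on both dark rounds (x of round_in_tray in the frame of tray_floor between -0.012 and 0.012 m and y of round_in_tray in the frame of tray_floor between -0.025 and 0.025 m and z of round_in_tray in the frame of tray_floor between 0.014 and 0.022 m and angle between the x axis of each of round_in_tray, round_dark, round_pale and the x axis of tray_floor, either way round below 0.17 rad and x of round_dark in the frame of tray_floor between -0.012 and 0.012 m and y of round_dark in the frame of tray_floor between -0.025 and 0.025 m and z of round_dark in the frame of tray_floor between 0.014 and 0.022 m and x of round_pale in the frame of tray_floor between -0.012 and 0.012 m and y of round_pale in the frame of tray_floor between -0.01 and 0.01 m and z of round_pale in the frame of tray_floor between 0.043 and 0.053 m and contact force between round_pale and round_dark above 0.1 N and contact force between round_pale and round_in_tray above 0.1 N), for 0.2 s.
At the end, for the whole second after the job is handed in: Tray on its stop (within 2 mm), pressed by the fingers on the pale round (over 4 N); dark rounds on the tray floor, the pale one bearing on both (over 0.5 N each), within 10 mm of the middle line; all three within 12 mm lengthwise and 10 degrees of the tray, still (x of round_in_tray in the frame of tray_floor between -0.012 and 0.012 m and y of round_in_tray in the frame of tray_floor between -0.025 and 0.025 m and z of round_in_tray in the frame of tray_floor between 0.014 and 0.022 m and angle between the x axis of each of round_in_tray, round_dark, round_pale and the x axis of tray_floor, either way round below 0.17 rad and x of round_dark in the frame of tray_floor between -0.012 and 0.012 m and y of round_dark in the frame of tray_floor between -0.025 and 0.025 m and z of round_dark in the frame of tray_floor between 0.014 and 0.022 m and x of round_pale in the frame of tray_floor between -0.012 and 0.012 m and y of round_pale in the frame of tray_floor between -0.01 and 0.01 m and z of round_pale in the frame of tray_floor between 0.043 and 0.053 m and value of joint tray above 0.018 m and contact force between the fingers and round_pale above 4 N and contact force between round_pale and round_dark above 0.5 N and contact force between round_pale and round_in_tray above 0.5 N and linear speed of each of round_pale, round_dark, round_in_tray below 0.02 m/s); the arm keeps its last pose, push and grip.
It fails at once if the jar, the glue bottle or the screwdriver is moved by more than 20 mm (distance of any of varnish_jar, glue_bottle, screwdriver from where it was at the start of the episode above 0.02 m).
It fails at once if the pale round is pressed onto a lower round with more than 60 N (contact force between round_pale and round_dark above 60 N or contact force between round_pale and round_in_tray above 60 N).
It also fails if it takes over 58 s, if anything falls off the work surface, if the arm or the gripper's body presses on something with over 40 N, if the wrist force passes 120 N, or if a joint passes its speed limit or range.

ROBOT

A 7-joint arm with a two-finger parallel gripper is mounted at the origin on the work surface. World frame = base frame: x ahead of the robot, y to its left, z up, the work surface at z = 0. Lengths are in m, angles in degrees, forces in N, time in s.
With the tool pointing down it reaches from about 0.425 to 0.875 m from the base axis. Payload 4.7 kg.
Tool frame: the origin (TCP) lies between the finger pads; the fingertips stand env.tip_reach ahead of it and the grasp point (between the pads) lies 2 mm behind it (env.tip_reach is the distance from the TCP to the fingertips, in m); z points along the fingers, y is the line along which they close (so a half turn about z gives the same grasp; the last joint's range is limited). The gripper opens to 87 mm and grips with 3 to 60 N. Pads are 19 mm wide; open, the fingers measure 117 mm over their backs; the gripper's body (75 mm by 190 mm) begins 51 mm behind the grasp point.
Start: joints at [-65.082, 18.392, -4.016, 83.108, 1.295, 78.541, -3.26], TCP at [0.266, 0.593, 0.24] pointing down, gripper open.
Joint ranges: [-163.93, 163.93], [-17.29, 119.83], [-79.2, 71.16], [3.27, 140.29], [-89.18, 269.18], [5.43, 117.66], [-154.24, 154.24]. Speed limits (degrees/s): [147.25, 147.25, 180, 180, 180, 180, 180].

INTERFACE

Orientations are given as [roll, pitch, yaw] about the fixed x, y, z axes, in that order (R = Rz(yaw) Ry(pitch) Rx(roll)).
In Python, from cell import env, read_camera gives the robot as it stands. The module is installed in compiled form; this text tells all that it offers.
- The arm moves only by the shell command python3 -m handwheel FILE [FORCE], which reads ROWS from the file FILE. ROWS is a JSON object whose key "rows" holds a list of rows, 1 to 8 of them, each of 5 numbers: dx, dy, dz in shares of 0.8 m (1.0 is 0.8 m), then a turn about the tool's z in shares of 2 rad (1.0 is 2 rad), then the finger opening in m; each row is the pose to reach, as a shift and turn from the pose commanded when the command began, along the tool's axes at that moment; what a row does not reach only later rows make up. A row lasts 1/12 s, in which the tool goes at most 0.0417 m and 7.16 degrees, less where a joint would pass 70% of its speed; a pose out of reach is approached as far as the arm can. The fingers move at their own pace and stop on an object; FORCE is the grip in N (left out, the last holds). Time passes only in rows, so rows that do not move let the fingers close. It prints the time, the measured TCP pose, the force, the opening and the grip force at its end. A shift or turn number past 1, either way, is cut back to 1. Input that does not fit is refused with a message, and nothing moves.
- env.get_obs(): the state, without advancing time (a new reading comes with each control period).
- read_camera(name): name is "scene" or "top"; returns a dict with "color" (420x560x3 uint8, blue, green, red), "fx", "fy", "cx", "cy" (pixels), "dist" ([k1, k2, p1, p2, k3] as OpenCV has them; the pictures are not rectified), "world_from_camera" (4x4, takes a point from camera to world coordinates). Camera axes: x right, y down, z forward; pixel columns grow to the right and rows downward; lengths in m; the calibration is good to about 2 mm. A picture is of the moment at which its call begins. There is no depth.
- env.sign_off(): hands the job in; it is judged then, once.
The state is a dict: "time_s": time; "qpos": joint angles; "joint_velocities": joint speeds; "effort": joint torques, N m; "tool_pos": TCP position; "tool_rot": TCP orientation; "force": force on the tool from outside, world axes, zero at the start; "wrist_torque": the same for the moment, N m; "grip_width": finger opening in m; "grasp_force": force on a finger pad.
Only numpy, scipy, OpenCV 4.12 (cv2) and the standard library are available. Lean on these libraries where they do the work, as an engineer would, in place of code of your own. Each camera call takes 0.05 s, during which the arm holds its last target. There are 200 camera calls.

## Working session

There is one attempt and no reset: what is moved stays moved. The work goes in short steps, Python scripts to look and compute and a shell command to move; the robot and the scene stay as the last step left them, time stands still between calls to the robot, and variables do not carry over. Pictures are saved under pics/ and viewed, at most 10 in all, crops included, and the job is handed in when it is done.

```bash
mkdir -p pics; python3 - <<'E'
from cell import env, read_camera
import cv2,numpy as np
for n in("scene","top"):
    c=read_camera(n); cv2.imwrite(f"pics/{n}0.png",c["color"]); print(n,c["fx"],c["fy"],c["cx"],c["cy"],c["dist"]);print(np.round(c["world_from_camera"],4))
print(env.tip_reach, env.get_obs())
E
```

```text
scene 545.9636041423767 545.9636041423767 279.48618269153235 213.29656874139627 [-0.19054568  0.          0.          0.          0.        ]
[[-0.7053  0.3974 -0.587   1.3793]
 [ 0.7086  0.3711 -0.6001  0.7839]
 [-0.0206 -0.8392 -0.5434  0.7697]
 [ 0.      0.      0.      1.    ]]
top 525.981857375504 525.981857375504 277.69729515411655 208.6565536595928 [-0.06650726  0.          0.          0.          0.        ]
[[ 0.0276 -0.9947  0.0991  0.4866]
 [-0.9996 -0.0265  0.0117 -0.0268]
 [-0.009  -0.0994 -0.995   1.5408]
 [ 0.      0.      0.      1.    ]]
0.017 {'time_s': 0.1, 'qpos': array([-65.08220028,  18.43602015,  -4.01533708,  83.16846385,
         1.29539403,  78.54254434,  -3.26244781]), 'joint_velocities': array([ 0.07250935, -0.12243076, -0.03106241, -0.24544304,  0.05499005,
        0.08677695, -0.07247069]), 'effort': array([-1.36756339e-05, -4.92572844e+01, -4.05907910e-01, -3.13393164e+01,
       -6.42025354e-02,  3.96386767e-02,  6.21409936e-05]), 'tool_pos': array([0.2653696 , 0.59283543, 0.23855233]), 'tool_rot': array([-1.79898229e+02,  6.02050311e-03,  1.55889259e+02]), 'force': array([ 0.16408917,  0.77154393, -0.59663506]), 'wrist_torque': array([-0.00828863, -0.00167687,  0.04041597]), 'grasp_force': 0.0, 'grip_width': 0.08738522815125926}
```

View pics/scene0.png

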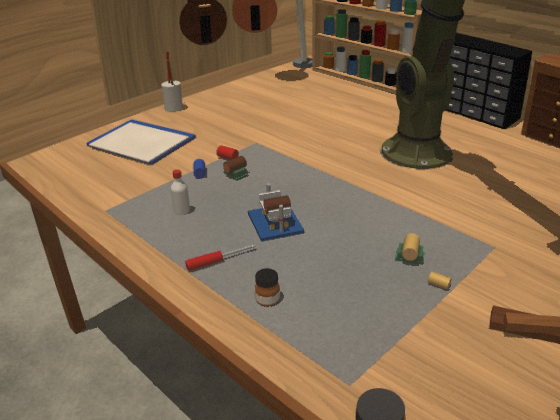

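View pics/top0.png

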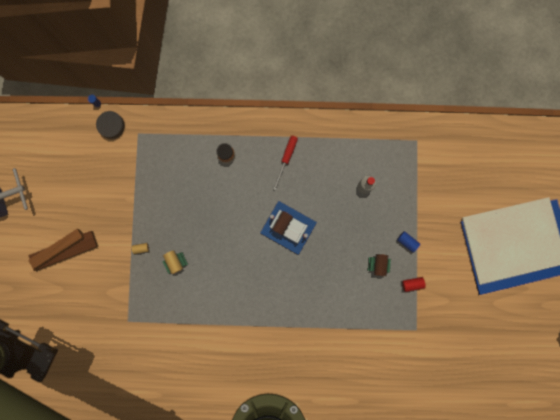

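The scene picture shows dark-round candidates at (235,165) on the green block, red at (227,152) and blue at (199,168). Pale candidates are (411,245) on the green block and a smaller one at (440,280). By the description I choose the two on the green V-blocks. They are at (380,265) and (174,262) in the top picture, with the press at (289,228). I'll check this in one close crop.

```bash
python3 - <<'E'
import cv2,numpy as np
t=cv2.imread("pics/top0.png");s=cv2.imread("pics/scene0.png")
def c(im,u,v,w,h,k): return cv2.resize(im[v:v+h,u:u+w],None,fx=k,fy=k,interpolation=cv2.INTER_CUBIC)
# each 33x37... tiles 264x296
r1=np.hstack([c(t,357,247,44,50,6),c(t,152,240,44,50,6),c(t,256,197,66,75,4)])
r2=np.hstack([c(s,213,145,44,50,6),c(s,390,222,44,50,6),c(s,243,175,66,75,4)])
cv2.imwrite("pics/crop1.png",np.vstack([r1,r2]))
E
```

```text
(no output)
```

View pics/crop1.png

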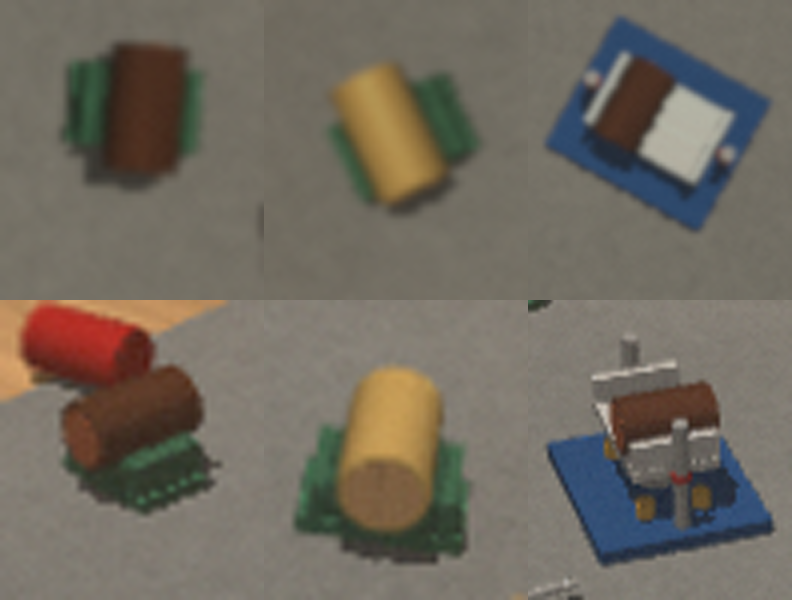

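The crop confirms the plain dark round and the full-size pale round on the green blocks. The round in the tray lies at the upper-left wall, which is the +y side. Next I compute the poses.

```bash
cat > h.py <<'E'
import numpy as np,cv2
from cell import env, read_camera
_c={}
def cam(n):
    if n not in _c:_c[n]=read_camera(n)
    return _c[n]
def K(c): return np.array([[c["fx"],0,c["cx"]],[0,c["fy"],c["cy"]],[0,0,1.]])
def ray(n,uv,z):
    c=cam(n);T=c["world_from_camera"]
    p=cv2.undistortPoints(np.array(uv,float).reshape(-1,1,2),K(c),np.array(c["dist"])).reshape(-1,2)
    d=np.c_[p,np.ones(len(p))]@T[:3,:3].T
    return T[:3,3]+d*((z-T[2,3])/d[:,2])[:,None]
def proj(n,P):
    c=cam(n);T=np.linalg.inv(c["world_from_camera"])
    r=cv2.Rodrigues(T[:3,:3])[0]
    return cv2.projectPoints(np.array(P,float).reshape(-1,3),r,T[:3,3],K(c),np.array(c["dist"]))[0].reshape(-1,2)
def px(uv,o,k): return (np.array(uv,float)+.5)/k-.5+np.array(o)
def go(x,y,z,axdeg):
    "tool-axis shift to put TCP at x,y,z with finger line along axdeg (either way)"
    o=env.get_obs();p=o["tool_pos"];psi=o["tool_rot"][2];a=np.radians(psi)
    d=np.array([x,y,z])-p
    t=(axdeg+90-psi+90)%180-90
    print("dx %.4f dy %.4f dz %.4f turn(world z) %.2f -> tool z turn %.2f"%(d[0]*np.cos(a)+d[1]*np.sin(a),d[0]*np.sin(a)-d[1]*np.cos(a),-d[2],t,-t))
E
python3 - <<'E'
from h import *
np.set_printoptions(precision=4,suppress=True)
for nm,o,e1,e2,so,sp in(("dark",(357,247),(150.5,44.5),(140.5,172),(213,145),(82,140)),("pale",(152,240),(101,79.5),(149.5,191.5),(390,222),(121,195))):
    P=ray("top",[px(e1,o,6),px(e2,o,6)],.0335);d=P[1]-P[0]
    m=P.mean(0);u=d/np.linalg.norm(d)
    print(nm,m,"len",np.linalg.norm(d),"ang",np.degrees(np.arctan2(d[1],d[0]))%180)
    print(" pred scene ends",proj("scene",[m+u*.03,m-u*.03]),"read",px(sp,so,6),"->",ray("scene",[px(sp,so,6)],.0335), [m+u*.03,m-u*.03])
o=(256,197)
B=ray("top",[px(q,o,4) for q in((90,16),(242,100),(170,231),(17,147))],.012)
print(B,B.mean(0))
for i in range(4):
    d=B[(i+1)%4]-B[i];print(np.linalg.norm(d),np.degrees(np.arctan2(d[1],d[0]))%180)
print("scene plate",ray("scene",[px(q,(243,175),4) for q in((19,146),(75,253),(245,220))],.012))
Pl=ray("top",[px(q,o,4) for q in((64,80),(199,155))],.085);print("pillars",Pl,Pl.mean(0),np.linalg.norm(Pl[0]-Pl[1]))
# tray floor/round corners: dark in tray outline, top
R=ray("top",[px(q,o,4) for q in((109,58),(148,75),(64,130),(108,154))],.068);print("in tray",R,R.mean(0))
E
```

```text
dark [ 0.4842 -0.3078  0.0335] len 0.06066785498113848 ang 176.11068400072907
 pred scene ends [[243.8702 160.7234]
 [227.45   167.4033]] read [226.25   167.9167] -> [[ 0.5185 -0.31    0.0335]] [array([ 0.4542, -0.3057,  0.0335]), array([ 0.5141, -0.3098,  0.0335])]
pale [0.4747 0.2882 0.0335] len 0.058495399827013725 ang 26.072151054924888
 pred scene ends [[413.7084 238.6156]
 [410.3368 253.5787]] read [409.75   254.0833] -> [[0.5041 0.3015 0.0335]] [array([0.4478, 0.275 , 0.0335]), array([0.5016, 0.3014, 0.0335])]
[[ 0.6625 -0.0094  0.012 ]
 [ 0.6039 -0.1218  0.012 ]
 [ 0.5074 -0.0716  0.012 ]
 [ 0.5653  0.041   0.012 ]] [ 0.5848 -0.0405  0.012 ]
0.126726634370702 62.452907465808565
0.10874446650206174 152.54518438322506
0.1266448057457536 62.821799818856626
0.1095600155350799 152.5886635920128
scene plate [[ 0.61   -0.1208  0.012 ]
 [ 0.667  -0.0083  0.012 ]
 [ 0.572   0.0422  0.012 ]]
pillars [[ 0.6089  0.0066  0.085 ]
 [ 0.5594 -0.0883  0.085 ]] [ 0.5842 -0.0409  0.085 ] 0.1070272182609168
in tray [[ 0.6267 -0.0242  0.068 ]
 [ 0.6155 -0.0519  0.068 ]
 [ 0.5752  0.006   0.068 ]
 [ 0.5592 -0.0253  0.068 ]] [ 0.5942 -0.0239  0.068 ]
```

```bash
python3 - <<'E'
from h import *
go(.55,.1,.23,176); go(.486,-.308,.15,176)
E
```

```text
dx -0.4611 dy -0.3338 dz 0.0089 turn(world z) -69.89 -> tool z turn 69.89
dx -0.5694 dy -0.7323 dz 0.0889 turn(world z) -69.89 -> tool z turn 69.89
```

The rows are not in the units I measure in: shifts go in shares of 0.8 m and turns go in shares of 2 rad. I convert before sending: -0.461 m / 0.8 = -0.5763, -0.334 m / 0.8 = -0.4175, 70 degrees / 114.5916 = 0.6109.

```bash
echo '{"rows": [[-0.5763, -0.4175, 0, 0.6109, 0.087], [-0.5763, -0.4175, 0, 0.6109, 0.087], [-0.5763, -0.4175, 0, 0.6109, 0.087], [-0.5763, -0.4175, 0, 0.6109, 0.087], [-0.5763, -0.4175, 0, 0.6109, 0.087], [-0.5763, -0.4175, 0, 0.6109, 0.087], [-0.5763, -0.4175, 0, 0.6109, 0.087], [-0.5763, -0.4175, 0, 0.6109, 0.087]]}' > m.json && python3 -m handwheel m.json 
python3 - <<'E'
from h import *
go(.55,.1,.23,176); go(.486,-.308,.15,176)
E
```

```text
time_s: 0.87
tool_pos: [0.4326, 0.3025, 0.2396]
tool_rot: [180.0, -0.0, 98.2]
force: [1.1, 0.7, -0.3]
grip_width: 0.0869
grasp_force: 0.0
dx -0.2173 dy 0.0872 dz 0.0096 turn(world z) -12.25 -> tool z turn 12.25
dx -0.6119 dy -0.0347 dz 0.0896 turn(world z) -12.25 -> tool z turn 12.25
```

In the tool's units: -0.217 m / 0.8 = -0.2713, 0.087 m / 0.8 = 0.1088, 12 degrees / 114.5916 = 0.1047.

```bash
echo '{"rows": [[-0.2713, 0.1088, 0, 0.1047, 0.087], [-0.2713, 0.1088, 0, 0.1047, 0.087], [-0.2713, 0.1088, 0, 0.1047, 0.087], [-0.2713, 0.1088, 0, 0.1047, 0.087], [-0.2713, 0.1088, 0, 0.1047, 0.087], [-0.2713, 0.1088, 0, 0.1047, 0.087]]}' > m.json && python3 -m handwheel m.json 
echo '{"rows": [[-0.5125, -0.1125, 0.1, 0, 0.087], [-0.5125, -0.1125, 0.1, 0, 0.087], [-0.5125, -0.1125, 0.1, 0, 0.087], [-0.5125, -0.1125, 0.1, 0, 0.087], [-0.5125, -0.1125, 0.1, 0, 0.087], [-0.5125, -0.1125, 0.1, 0, 0.087], [-0.5125, -0.1125, 0.1, 0, 0.087], [-0.5125, -0.1125, 0.1, 0, 0.087]]}' > m.json && python3 -m handwheel m.json 
python3 - <<'E'
from h import *
go(.486,-.308,.15,176.1)
E
```

```text
time_s: 1.37
tool_pos: [0.5521, 0.0976, 0.2398]
tool_rot: [179.9, 0.1, 86.3]
force: [0.7, 0.1, -0.9]
grip_width: 0.0871
grasp_force: 0.0
time_s: 2.03
tool_pos: [0.4605, -0.2138, 0.177]
tool_rot: [179.9, -0.0, 86.6]
force: [0.6, -0.1, -0.5]
grip_width: 0.0872
grasp_force: 0.0
dx -0.0926 dy 0.0311 dz 0.0270 turn(world z) -0.51 -> tool z turn 0.51
```

In the tool's units: -0.092 m / 0.8 = -0.115, 0.031 m / 0.8 = 0.0388, 0.5 degrees / 114.5916 = 0.0044.

```bash
echo '{"rows": [[-0.115, 0.0388, 0.0375, 0.0044, 0.087], [-0.115, 0.0388, 0.0375, 0.0044, 0.087], [-0.115, 0.0388, 0.0375, 0.0044, 0.087], [-0.115, 0.0388, 0.0375, 0.0044, 0.087], [-0.115, 0.0388, 0.0375, 0.0044, 0.087]]}' > m.json && python3 -m handwheel m.json 
python3 - <<'E'
from h import *
go(.486,-.308,.037,176.1)
for n,u,v in(("top",347,235),("scene",205,135)):
    im=cam(n)["color"][v:v+60,u:u+66]; cv2.imwrite(f"/tmp/{n}.png",cv2.resize(im,None,fx=6,fy=6,interpolation=2))
cv2.imwrite("pics/c2.png",np.hstack([cv2.imread("/tmp/top.png"),cv2.imread("/tmp/scene.png")]))
E
```

```text
time_s: 2.45
tool_pos: [0.4861, -0.3066, 0.1464]
tool_rot: [-179.9, 0.0, 86.0]
force: [-0.4, 0.7, -0.2]
grip_width: 0.087
grasp_force: 0.0
dx -0.0014 dy -0.0000 dz 0.1094 turn(world z) 0.14 -> tool z turn -0.14
```

View pics/c2.png

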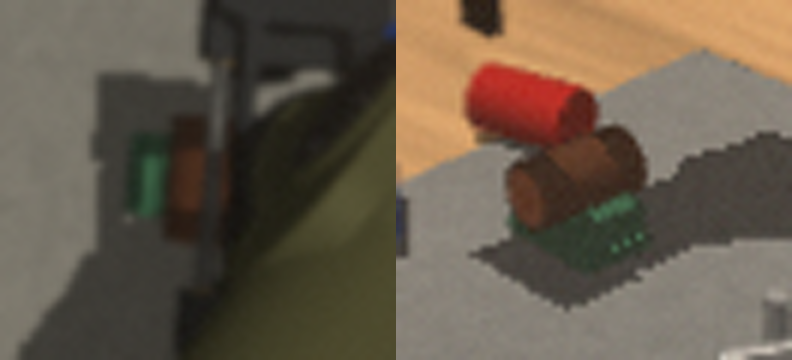

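The round sits undisturbed at crop (575,180) in the scene view, with the gripper above it at (215,180) in the top view. I'll descend and grip.

```bash
echo '{"rows": [[-0.0013, 0, 0.05, 0, 0.087], [-0.0013, 0, 0.1, 0, 0.087], [-0.0013, 0, 0.125, 0, 0.087], [-0.0013, 0, 0.1363, 0, 0.087], [-0.0013, 0, 0.1363, 0, 0.087]]}' > m.json && python3 -m handwheel m.json 
echo '{"rows": [[0, 0, 0, 0, 0.05], [0, 0, 0, 0, 0.05], [0, 0, 0, 0, 0.05], [0, 0, 0, 0, 0.05], [0, 0, 0, 0, 0.05], [0, 0, 0, 0, 0.05]]}' > m.json && python3 -m handwheel m.json 20
```

```text
time_s: 2.97
tool_pos: [0.4862, -0.3045, 0.0367]
tool_rot: [-179.8, -0.1, 86.2]
force: [-0.9, 0.7, -0.4]
grip_width: 0.0869
grasp_force: 0.0
time_s: 3.47
tool_pos: [0.4872, -0.3071, 0.0391]
tool_rot: [179.9, 0.0, 86.1]
force: [-1.1, 1.0, 4.6]
grip_width: 0.0597
grasp_force: 20.0
```

In the tool's units: -0.13 m / 0.8 = -0.1625, -0.11 m / 0.8 = -0.1375.

```bash
echo '{"rows": [[0, 0, -0.0375, 0, 0.05], [0, 0, -0.0875, 0, 0.05], [0, 0, -0.1375, 0, 0.05], [0, 0, -0.1625, 0, 0.05], [0, 0, -0.1625, 0, 0.05]]}' > m.json && python3 -m handwheel m.json 25
python3 - <<'E'
from h import *
print(env.get_obs()["tool_pos"]); go(.5785,-.0564,.16,152.6)
E
```

```text
time_s: 3.88
tool_pos: [0.4895, -0.3089, 0.1737]
tool_rot: [179.5, 0.1, 86.1]
force: [0.2, -0.3, -0.6]
grip_width: 0.0595
grasp_force: 25.0
[ 0.48950029 -0.30886343  0.17371129]
dx 0.2580 dy 0.0715 dz 0.0137 turn(world z) -23.47 -> tool z turn 23.47
```

In the tool's units: 0.258 m / 0.8 = 0.3225, 0.0715 m / 0.8 = 0.0894, 23.5 degrees / 114.5916 = 0.2051.

```bash
echo '{"rows": [[0.3225, 0.0894, 0, 0.2051, 0.05], [0.3225, 0.0894, 0, 0.2051, 0.05], [0.3225, 0.0894, 0, 0.2051, 0.05], [0.3225, 0.0894, 0, 0.2051, 0.05], [0.3225, 0.0894, 0, 0.2051, 0.05], [0.3225, 0.0894, 0, 0.2051, 0.05], [0.3225, 0.0894, 0, 0.2051, 0.05], [0.3225, 0.0894, 0, 0.2051, 0.05]]}' > m.json && python3 -m handwheel m.json 
echo '{"rows": [[0, 0, 0.0188, 0, 0.05], [0, 0, 0.0188, 0, 0.05], [0, 0, 0.0188, 0, 0.05], [0, 0, 0.0188, 0, 0.05], [0, 0, 0.0188, 0, 0.05], [0, 0, 0.0188, 0, 0.05]]}' > m.json && python3 -m handwheel m.json
python3 - <<'E'
from h import *
print(env.get_obs()["tool_pos"]); go(.5785,-.0564,.12,152.6)
for n,u,v in(("top",256,187),("scene",240,145)):
    im=cam(n)["color"][v:v+90,u:u+66]; cv2.imwrite(f"/tmp/{n}.png",cv2.resize(im,None,fx=6,fy=6,interpolation=2))
cv2.imwrite("pics/c3.png",np.hstack([cv2.imread("/tmp/top.png"),cv2.imread("/tmp/scene.png")]))
E
```

```text
time_s: 4.55
tool_pos: [0.5773, -0.0441, 0.1666]
tool_rot: [-179.8, -0.2, 63.3]
force: [-0.4, 1.7, -1.3]
grip_width: 0.0597
grasp_force: 25.0
time_s: 5.05
tool_pos: [0.5759, -0.0548, 0.1537]
tool_rot: [180.0, -0.0, 62.5]
force: [-0.9, 0.2, -0.1]
grip_width: 0.0599
grasp_force: 25.0
[ 0.57593509 -0.05484709  0.15370307]
dx -0.0002 dy 0.0030 dz 0.0337 turn(world z) 0.06 -> tool z turn -0.06
```

View pics/c3.png

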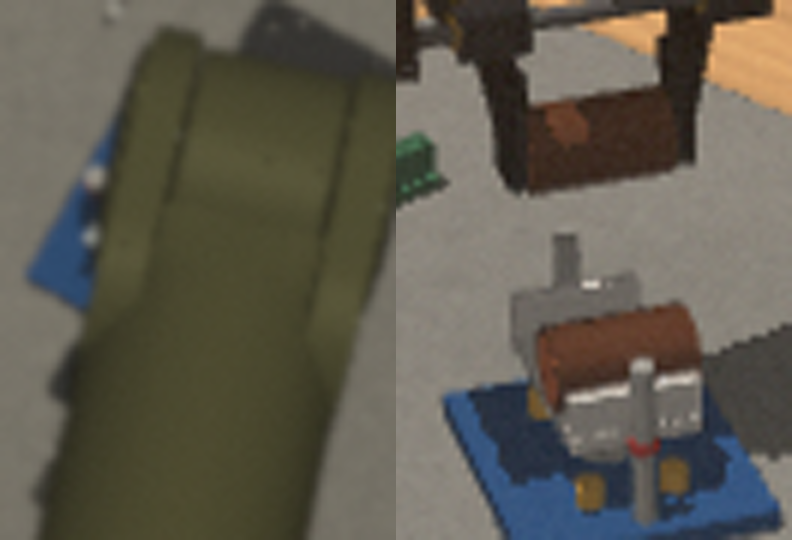

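The scene view shows the held round level between the fingers at crop (600,140), above the tray's free side. The top view is blocked by the arm. I'll overlay the predicted outlines to check the offset.

```bash
cat >> h.py <<'E'
def cyl(c,ang,r=.018,L=.06):
    a=np.radians(ang);u=np.array([np.cos(a),np.sin(a),0]);v=np.array([-u[1],u[0],0]);th=np.linspace(0,2*np.pi,60)
    return np.vstack([np.array(c)+s*u*L/2+r*(np.cos(th)[:,None]*v+np.sin(th)[:,None]*np.array([0,0,1.])) for s in(-1,1)])
def overlay(n,shapes,u,v,w,h,k,f):
    im=cv2.resize(cam(n)["color"][v:v+h,u:u+w],None,fx=k,fy=k,interpolation=2)
    for S,col in shapes:
        q=(proj(n,S)+.5-[u,v])*k-.5
        cv2.polylines(im,[cv2.convexHull(q.astype(np.float32)).astype(int)],True,col,1)
    cv2.imwrite(f,im)
def press(l,c=(.587,-.040),ang=62.6):
    a=np.radians(ang);l=np.atleast_2d(l).astype(float)
    ex=np.array([np.sin(a),-np.cos(a)]);ey=np.array([np.cos(a),np.sin(a)])
    return np.c_[np.array(c)+l[:,:1]*ex+l[:,1:2]*ey,l[:,2]]
E
python3 - <<'E'
from h import *
t=env.get_obs()["tool_pos"];print(t)
pl=[[sx*.055,sy*.065,.012] for sx in(-1,1) for sy in(-1,1)]
pil=lambda s:[[x,s*.054+y,z] for x in(-.005,.005) for y in(-.005,.005) for z in(.012,.085)]
sh=[(cyl(t-[0,0,.003],152.6),(0,255,0)),(cyl(press([0,.020,.068])[0],152.6),(0,255,255)),(press(pl),(255,255,255)),(press(pil(1)),(255,255,0)),(press(pil(-1)),(255,255,0))]
overlay("scene",sh,240,145,75,90,6,"pics/o4.png")
E
```

```text
[ 0.57594262 -0.05460024  0.15361339]
```

View pics/o4.png

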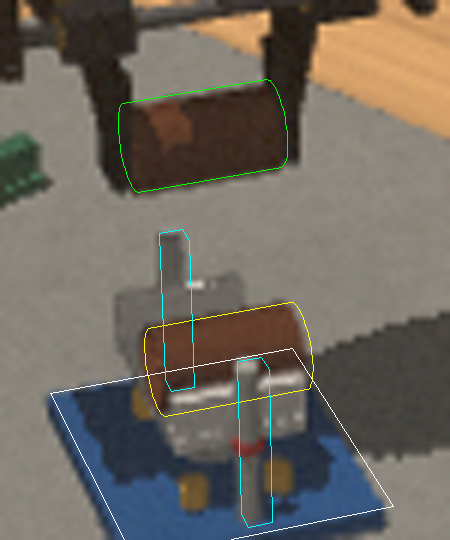

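The held round's outline (green) fits at (205,135). The press model is within about 1 mm, so I'll use a press centre of (0.588, -0.041). Now I lower the round.

In the tool's units: 0.055 m / 0.8 = 0.0688, 0.03 m / 0.8 = 0.0375.

```bash
python3 - <<'E'
from h import *
go(.5795,-.0574,.095,152.6)
E
echo '{"rows": [[0, 0.0056, 0, 0, 0.05], [0, 0.0056, 0.0375, 0, 0.05], [0, 0.0056, 0.0688, 0, 0.05], [0, 0.0056, 0.0688, 0, 0.05], [0, 0.0056, 0.0688, 0, 0.05], [0, 0.0056, 0.0688, 0, 0.05]]}' > m.json && python3 -m handwheel m.json
python3 - <<'E'
from h import *
go(.5795,-.0574,.072,152.6)
E
```

```text
dx -0.0009 dy 0.0045 dz 0.0585 turn(world z) 0.03 -> tool z turn -0.03
time_s: 5.7
tool_pos: [0.5807, -0.0566, 0.0994]
tool_rot: [179.9, -0.0, 62.6]
force: [0.2, 0.4, 0.0]
grip_width: 0.0597
grasp_force: 25.0
dx -0.0012 dy -0.0007 dz 0.0274 turn(world z) 0.01 -> tool z turn -0.01
```

In the tool's units: 0.026 m / 0.8 = 0.0325, 0.022 m / 0.8 = 0.0275.

```bash
echo '{"rows": [[0, 0, 0.01, 0, 0.05], [0, 0, 0.02, 0, 0.05], [0, 0, 0.0275, 0, 0.05], [0, 0, 0.0325, 0, 0.05], [0, 0, 0.0325, 0, 0.05], [0, 0, 0.0325, 0, 0.05]]}' > m.json && python3 -m handwheel m.json
```

```text
time_s: 6.2
tool_pos: [0.5796, -0.0562, 0.0726]
tool_rot: [-180.0, -0.0, 62.6]
force: [-2.7, 1.1, 6.2]
grip_width: 0.06
grasp_force: 25.0
```

In the tool's units: -0.001 m / 0.8 = -0.0013.

```bash
echo '{"rows": [[0, 0, -0.0013, 0, 0.087], [0, 0, -0.0013, 0, 0.087], [0, 0, -0.0013, 0, 0.087], [0, 0, -0.0013, 0, 0.087], [0, 0, -0.0013, 0, 0.087], [0, 0, -0.0013, 0, 0.087]]}' > m.json && python3 -m handwheel m.json
echo '{"rows": [[0, 0, -0.0375, 0, 0.087], [0, 0, -0.0875, 0, 0.087], [0, 0, -0.1375, 0, 0.087], [0, 0, -0.1625, 0, 0.087], [0, 0, -0.1875, 0, 0.087]]}' > m.json && python3 -m handwheel m.json
python3 - <<'E'
from h import *
go(.4755,.288,.17,26.1)
overlay("scene",[],240,145,75,90,6,"pics/o5.png")
E
```

```text
time_s: 6.7
tool_pos: [0.5797, -0.0563, 0.0731]
tool_rot: [-180.0, -0.0, 62.6]
force: [0.9, -0.0, 0.3]
grip_width: 0.0853
grasp_force: 0.0
time_s: 7.12
tool_pos: [0.5804, -0.0566, 0.2257]
tool_rot: [179.9, -0.1, 62.6]
force: [0.6, 1.4, -1.2]
grip_width: 0.0871
grasp_force: 0.0
dx 0.2576 dy -0.2518 dz 0.0557 turn(world z) 53.52 -> tool z turn -53.52
```

View pics/o5.png

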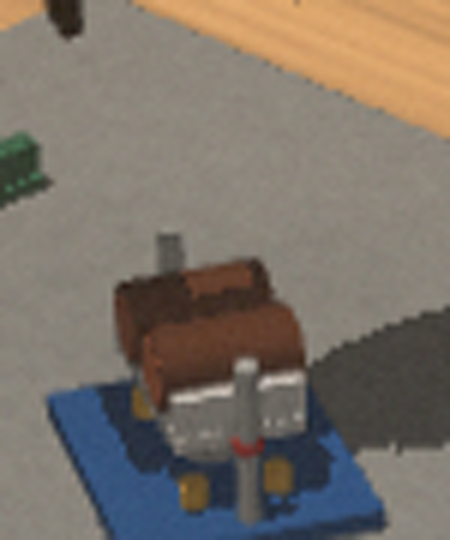

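Both dark rounds now lie side by side in the tray, at (195,300) and (225,345). The pale round is next.

In the tool's units: 0.258 m / 0.8 = 0.3225, -0.252 m / 0.8 = -0.315, -53.5 degrees / 114.5916 = -0.4669.

```bash
echo '{"rows": [[0.3225, -0.315, 0, -0.4669, 0.087], [0.3225, -0.315, 0, -0.4669, 0.087], [0.3225, -0.315, 0, -0.4669, 0.087], [0.3225, -0.315, 0, -0.4669, 0.087], [0.3225, -0.315, 0, -0.4669, 0.087], [0.3225, -0.315, 0, -0.4669, 0.087], [0.3225, -0.315, 0, -0.4669, 0.087], [0.3225, -0.315, 0, -0.4669, 0.087]]}' > m.json && python3 -m handwheel m.json 
python3 - <<'E'
from h import *
go(.4755,.288,.15,26.1)
E
```

```text
time_s: 7.83
tool_pos: [0.4817, 0.2643, 0.223]
tool_rot: [180.0, -0.0, 116.4]
force: [0.7, 0.3, 0.6]
grip_width: 0.0869
grasp_force: 0.0
dx 0.0240 dy 0.0050 dz 0.0730 turn(world z) -0.32 -> tool z turn 0.32
```

In the tool's units: 0.07 m / 0.8 = 0.0875, 0.04 m / 0.8 = 0.05.

```bash
echo '{"rows": [[0, 0, 0.05, 0, 0.087], [0, 0, 0.0875, 0, 0.087], [0, 0, 0.0875, 0, 0.087], [0, 0, 0.0875, 0, 0.087]]}' > m.json && python3 -m handwheel m.json 
python3 - <<'E'
from h import *
go(.476,.288,.0405,26.1)
overlay("scene",[(cyl((.476,.288,.0335),26.1),(0,255,0))],380,205,75,75,6,"pics/o6.png")
E
```

```text
time_s: 8.17
tool_pos: [0.4817, 0.2616, 0.1518]
tool_rot: [-179.8, 0.1, 116.1]
force: [-0.2, 0.1, 1.4]
grip_width: 0.0871
grasp_force: 0.0
dx 0.0263 dy 0.0065 dz 0.1113 turn(world z) 0.04 -> tool z turn -0.04
```

View pics/o6.png

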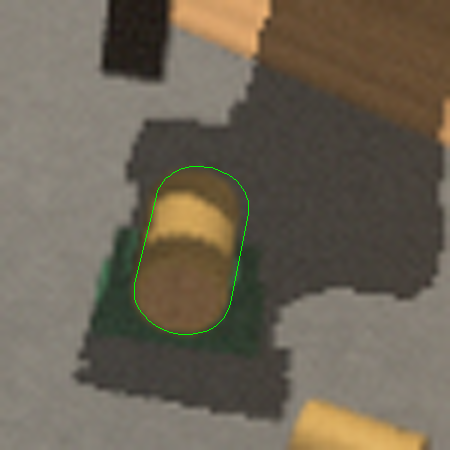

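The overlay fits the pale round at (190,250), and the small look-alike is at (360,430). I'll shift over it and descend.

In the tool's units: 0.06 m / 0.8 = 0.075, 0.0065 m / 0.8 = 0.0081.

```bash
echo '{"rows": [[0.0325, 0.0081, 0, 0, 0.087], [0.0325, 0.0081, 0.025, 0, 0.087], [0.0325, 0.0081, 0.075, 0, 0.087], [0.0325, 0.0081, 0.075, 0, 0.087], [0.0325, 0.0081, 0.075, 0, 0.087]]}' > m.json && python3 -m handwheel m.json 
python3 - <<'E'
from h import *
go(.476,.288,.0405,26.1)
E
```

```text
time_s: 8.63
tool_pos: [0.4773, 0.288, 0.0938]
tool_rot: [-179.9, 0.0, 116.0]
force: [0.3, 0.6, 1.9]
grip_width: 0.0867
grasp_force: 0.0
dx 0.0006 dy -0.0011 dz 0.0533 turn(world z) 0.08 -> tool z turn -0.08
```

In the tool's units: 0.052 m / 0.8 = 0.065, 0.05 m / 0.8 = 0.0625.

```bash
echo '{"rows": [[0, 0, 0.0375, 0, 0.087], [0, 0, 0.0625, 0, 0.087], [0, 0, 0.065, 0, 0.087], [0, 0, 0.065, 0, 0.087]]}' > m.json && python3 -m handwheel m.json 
echo '{"rows": [[0, 0, 0, 0, 0.05], [0, 0, 0, 0, 0.05], [0, 0, 0, 0, 0.05], [0, 0, 0, 0, 0.05], [0, 0, 0, 0, 0.05], [0, 0, 0, 0, 0.05]]}' > m.json && python3 -m handwheel m.json 40
echo '{"rows": [[0, 0, -0.0375, 0, 0.05], [0, 0, -0.0875, 0, 0.05], [0, 0, -0.1375, 0, 0.05], [0, 0, -0.1875, 0, 0.05], [0, 0, -0.1875, 0, 0.05], [0, 0, -0.1875, 0, 0.05]]}' > m.json && python3 -m handwheel m.json 
python3 - <<'E'
from h import *
go(.588,-.041,.19,152.6)
E
```

```text
time_s: 8.97
tool_pos: [0.4782, 0.2889, 0.0429]
tool_rot: [179.9, -0.0, 116.0]
force: [-0.6, -0.6, 0.5]
grip_width: 0.0868
grasp_force: 0.0
time_s: 9.47
tool_pos: [0.4774, 0.2891, 0.0419]
tool_rot: [180.0, -0.0, 116.1]
force: [-0.1, -0.4, 3.4]
grip_width: 0.0599
grasp_force: 39.7
time_s: 9.97
tool_pos: [0.4786, 0.2897, 0.1941]
tool_rot: [179.7, -0.1, 116.1]
force: [0.0, -0.4, -0.9]
grip_width: 0.0599
grasp_force: 39.6
dx -0.3451 dy -0.0472 dz 0.0041 turn(world z) -53.49 -> tool z turn 53.49
```

In the tool's units: -0.345 m / 0.8 = -0.4313, -0.047 m / 0.8 = -0.0588, 53.5 degrees / 114.5916 = 0.4669.

```bash
echo '{"rows": [[-0.4313, -0.0588, 0, 0.4669, 0.05], [-0.4313, -0.0588, 0, 0.4669, 0.05], [-0.4313, -0.0588, 0, 0.4669, 0.05], [-0.4313, -0.0588, 0, 0.4669, 0.05], [-0.4313, -0.0588, 0, 0.4669, 0.05], [-0.4313, -0.0588, 0, 0.4669, 0.05], [-0.4313, -0.0588, 0, 0.4669, 0.05], [-0.4313, -0.0588, 0, 0.4669, 0.05]]}' > m.json && python3 -m handwheel m.json
echo '{"rows": [[0, 0, 0.025, 0, 0.05], [0, 0, 0.025, 0, 0.05], [0, 0, 0.025, 0, 0.05], [0, 0, 0.025, 0, 0.05], [0, 0, 0.025, 0, 0.05]]}' > m.json && python3 -m handwheel m.json
python3 - <<'E'
from h import *
go(.588,-.041,.115,152.6)
E
```

```text
time_s: 10.63
tool_pos: [0.5812, -0.0295, 0.1895]
tool_rot: [-179.9, 0.1, 62.3]
force: [1.0, 0.5, -0.9]
grip_width: 0.0601
grasp_force: 39.6
time_s: 11.05
tool_pos: [0.582, -0.0259, 0.1712]
tool_rot: [-180.0, -0.0, 62.7]
force: [0.8, 0.7, -0.4]
grip_width: 0.0599
grasp_force: 39.6
dx -0.0107 dy 0.0122 dz 0.0562 turn(world z) -0.15 -> tool z turn 0.15
```

In the tool's units: 0.05 m / 0.8 = 0.0625, 0.04 m / 0.8 = 0.05.

```bash
echo '{"rows": [[-0.0138, 0.015, 0, 0, 0.05], [-0.0138, 0.015, 0.025, 0, 0.05], [-0.0138, 0.015, 0.05, 0, 0.05], [-0.0138, 0.015, 0.0625, 0, 0.05], [-0.0138, 0.015, 0.0625, 0, 0.05], [-0.0138, 0.015, 0.0625, 0, 0.05]]}' > m.json && python3 -m handwheel m.json
python3 - <<'E'
from h import *
t=env.get_obs()["tool_pos"];go(.588,-.041,.1064,152.6)
overlay("scene",[(cyl(t-[0,0,.0084],152.6),(0,255,0)),(cyl(press([0,.020,.068],(.588,-.041))[0],152.6),(0,255,255))],240,145,75,90,6,"pics/o7.png")
E
```

```text
time_s: 11.55
tool_pos: [0.5876, -0.0421, 0.1213]
tool_rot: [-180.0, 0.0, 62.7]
force: [-0.1, -0.5, 0.0]
grip_width: 0.06
grasp_force: 39.6
dx 0.0011 dy -0.0001 dz 0.0149 turn(world z) -0.08 -> tool z turn 0.08
```

View pics/o7.png

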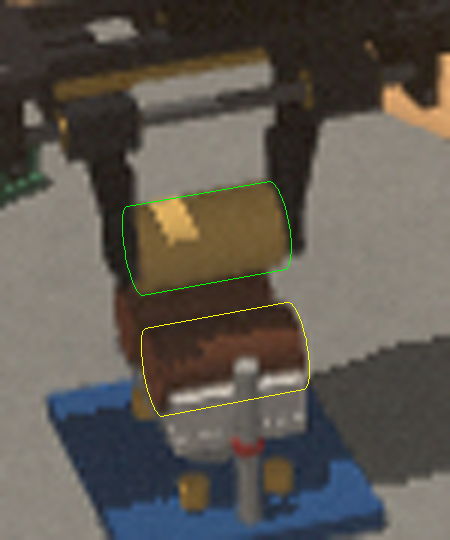

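The pale round at (210,240) lines up above the gap. I'll lower it gently to the saddle.

In the tool's units: 0.014 m / 0.8 = 0.0175, 0.013 m / 0.8 = 0.0163.

```bash
echo '{"rows": [[0.0013, 0, 0.0075, 0, 0.05], [0.0013, 0, 0.0138, 0, 0.05], [0.0013, 0, 0.0163, 0, 0.05], [0.0013, 0, 0.0175, 0, 0.05], [0.0013, 0, 0.0175, 0, 0.05], [0.0013, 0, 0.0175, 0, 0.05]]}' > m.json && python3 -m handwheel m.json
echo '{"rows": [[0, 0, 0.0025, 0, 0.05], [0, 0, 0.0025, 0, 0.05], [0, 0, 0.0025, 0, 0.05], [0, 0, 0.0025, 0, 0.05], [0, 0, 0.0025, 0, 0.05]]}' > m.json && python3 -m handwheel m.json
```

```text
time_s: 12.1
tool_pos: [0.5885, -0.0414, 0.1079]
tool_rot: [180.0, -0.1, 62.6]
force: [-0.5, 2.5, 5.1]
grip_width: 0.0599
grasp_force: 39.6
time_s: 12.52
tool_pos: [0.5885, -0.0414, 0.106]
tool_rot: [180.0, -0.1, 62.6]
force: [-0.8, 2.8, 6.8]
grip_width: 0.0598
grasp_force: 39.6
```

In the tool's units: 0.014 m / 0.8 = 0.0175, 0.012 m / 0.8 = 0.015.

```bash
echo '{"rows": [[0, 0, 0.0038, 0, 0.05], [0, 0, 0.0075, 0, 0.05], [0, 0, 0.0113, 0, 0.05], [0, 0, 0.015, 0, 0.05], [0, 0, 0.0175, 0, 0.05], [0, 0, 0.0175, 0, 0.05], [0, 0, 0.0175, 0, 0.05]]}' > m.json && python3 -m handwheel m.json 50
echo '{"rows": [[0, 0, 0.0025, 0, 0.05], [0, 0, 0.0025, 0, 0.05], [0, 0, 0.0025, 0, 0.05], [0, 0, 0.0025, 0, 0.05]]}' > m.json && python3 -m handwheel m.json
echo '{"rows": [[0, 0, 0.0013, 0, 0.05], [0, 0, 0.0013, 0, 0.05], [0, 0, 0.0013, 0, 0.05], [0, 0, 0.0013, 0, 0.05]]}' > m.json && python3 -m handwheel m.json
```

```text
time_s: 13.1
tool_pos: [0.589, -0.0406, 0.0928]
tool_rot: [180.0, -0.2, 62.6]
force: [-2.1, 4.4, 11.4]
grip_width: 0.0599
grasp_force: 49.5
time_s: 13.43
tool_pos: [0.5891, -0.0403, 0.091]
tool_rot: [180.0, -0.2, 62.6]
force: [-2.3, 4.2, 11.8]
grip_width: 0.0598
grasp_force: 49.5
time_s: 13.77
tool_pos: [0.5891, -0.0402, 0.0901]
tool_rot: [180.0, -0.2, 62.6]
force: [-2.0, 4.2, 11.6]
grip_width: 0.0598
grasp_force: 49.5
```

In the tool's units: 0.001 m / 0.8 = 0.0013.

```bash
for i in 1 2 3; do echo '{"rows": [[0, 0, 0.0013, 0, 0.05], [0, 0, 0.0013, 0, 0.05], [0, 0, 0.0013, 0, 0.05], [0, 0, 0.0013, 0, 0.05]]}' > m.json && python3 -m handwheel m.json | egrep 'pos|force:'; done
```

```text
tool_pos: [0.5892, -0.0402, 0.0892]
force: [-2.1, 3.9, 12.9]
grasp_force: 49.5
tool_pos: [0.5892, -0.0401, 0.0883]
force: [-2.5, 5.3, 12.9]
grasp_force: 49.5
tool_pos: [0.5894, -0.0398, 0.0878]
force: [-3.6, 5.8, 15.5]
grasp_force: 49.5
```

In the tool's units: 0.001 m / 0.8 = 0.0013.

```bash
echo '{"rows": [[0, 0, 0.0013, 0, 0.05], [0, 0, 0.0013, 0, 0.05], [0, 0, 0.0013, 0, 0.05], [0, 0, 0.0013, 0, 0.05], [0, 0, 0.0013, 0, 0.05], [0, 0, 0.0013, 0, 0.05]]}' > m.json && python3 -m handwheel m.json
python3 - <<'E'
from h import *
overlay("scene",[(cyl(press([0,0,.078],(.588,-.041))[0],152.6),(0,255,0)),(cyl(press([0,.020,.048],(.588,-.041))[0],152.6),(0,255,255))],240,155,75,80,7,"pics/o8.png")
E
```

```text
time_s: 15.27
tool_pos: [0.5896, -0.0396, 0.0877]
tool_rot: [180.0, -0.3, 62.6]
force: [-4.8, 5.3, 21.3]
grip_width: 0.0601
grasp_force: 49.5
```

View pics/o8.png

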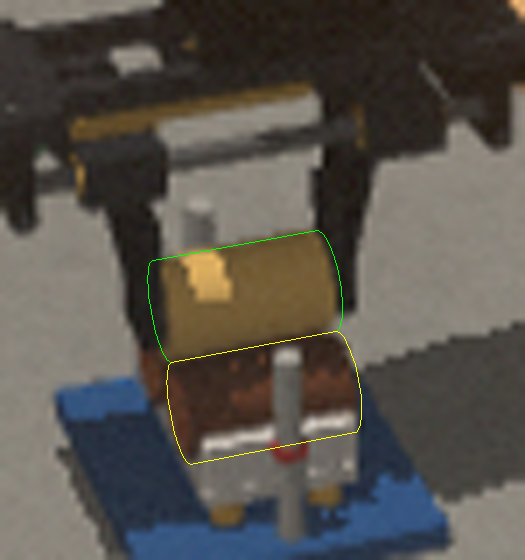

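The side wall's top at (280,435) sits just above the red band at (290,450), and all three rounds match the fully-down model. The force rose to 21 N with almost no travel, so the tray is on its stop. I'm handing it in.

```bash
python3 -c "
from cell import env
print(env.sign_off())"
```

```text
the job is handed in; nothing more can be done
None
```

The three rounds are bundled in the press, with the tray down on its stop and the pale round held there at about 21 N; the job is handed in at about 15 s, and no verdict was returned.

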